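# Draw a router table's insert ring down with its pin spanner

## Task

The insert ring in the plate of the little router table stands proud. Take the pin spanner by its handle out of the groove in the bit block, find both holes of the ring with its two pins and turn the ring clockwise (seen from above) until it is fully home and flush with the plate, pressing and turning gently and not forcing it at the stop. Then put the spanner back, upright with both pins in the groove of the block, and leave the pencil, the tin of screws and the wedge alone.

Things in the scene. Friction and masses are not known exactly. Their poses are not given: they have to be found in the camera images.
- pin_spanner: pin spanner standing upright: two steel pins (8 mm thick, 8 mm long, tapered tips, 64 mm between axes) under a dark steel cross bar 86x22x10 mm, on which stands a pale wooden square handle 20x20 mm, its grip faces square to the bar, from 23 to 75 mm over the pin tips; about 0.16 kg. Origin on the handle's axis, level with the pin tips; y along the bar, z up the handle.
- router_table: small bench-top router table, fixed: grey-faced plywood top 220x260 mm, 135 mm high, black insert plate 130x150 mm in it, 45 mm high fence on its far edge. Origin under its centre; x away from the robot at yaw 0, y left, z up. The plate's upper face is at z = 0.135; the ring's axis is at x = -0.012, y = 0.
- ring_centre (a point): centre of the upper face of the bare metal ring (100 mm across, bore 34 mm); it does not turn with the ring. Two 10.5 mm through holes lie 32 mm either side of the axis. Their line starts within 0.26 rad of the table's y axis; the ring's angle is not measured. It starts 3.3 to 4.8 mm proud, sinks 6 mm per rad turned clockwise, flush at a hard stop; 0.35 N m turns it and it stays put.
- bit_block: reddish-brown hardwood block 46x170x30 mm, fixed to the bench, with four router bits (up to 40 mm over the block) in its -y end. A groove 14 mm wide and 12 mm deep runs along y on its middle line from y = -0.021 to its +y end at 0.085; the spanner's pins hang in it, its bar lying on the block, pin tips at z = 0.022, handle near y = 0.033. Origin under the block's centre; y along it, z up.
- pencil: red flat carpenter pencil 12x184x8 mm lying on the left margin of the router table's top; a bystander. Origin under its middle, y along it.
- screw_tin: open grey tin of screws, 75x80 mm, 49 mm high, on the bench; a bystander. Origin under its middle.
- wedge: hardwood wedge 38x110x22 mm on the bench; a bystander. Origin under its middle, y along it.
There are look-alikes about, which are no part of the job. There is more than one size of the pin_spanner; the job needs the larger.

How it is judged:
On the way, in this order (a step that is already met when the one before it is completed fails the run):
1. the spanner is lifted out of the block (z of pin_spanner in the frame of bit_block above 0.06 m), for 0.2 s.
2. both pins stand in the ring's holes, the ring still proud (z of pin_spanner in the frame of ring_centre below -0.004 m and horizontal distance between pin_spanner and ring_centre below 0.006 m and angle between pin_spanner's own z axis and vertical below 0.12 rad and z of ring_centre in the frame of router_table above 0.136 m), for 0.2 s.
3. the ring is turned home with the spanner in its holes (z of ring_centre in the frame of router_table below 0.1353 m and z of pin_spanner in the frame of ring_centre below -0.003 m and horizontal distance between pin_spanner and ring_centre below 0.006 m), for 0.2 s.
At the end, for the whole second after the job is handed in: The ring is home, its face within 0.3 mm of the plate's. The spanner stands released, at rest, upright within 6 degrees, both pins in the block's groove: bar along it within 11 degrees, tips 15 to 25 mm over the block's underside, handle within 10 mm of its middle line and at y 8 to 56 mm (z of ring_centre in the frame of router_table below 0.1353 m and z of pin_spanner in the frame of bit_block between 0.015 and 0.025 m and x of pin_spanner in the frame of bit_block between -0.01 and 0.01 m and y of pin_spanner in the frame of bit_block between 0.008 and 0.056 m and angle between the y axis of pin_spanner and the y axis of bit_block, either way round below 0.2 rad and angle between pin_spanner's own z axis and vertical below 0.1 rad and linear speed of pin_spanner below 0.02 m/s); the robot touches nothing.
It fails at once if the spanner bears on the ring or the table with more than 60 N in all (about 30 N on each pin) (contact force between pin_spanner and router_table above 60 N).
It fails at once if the arm or the fingers push the table or the ring (contact force between any of the fingers, the arm and router_table above 10 N).
It fails at once if a bystander is moved by more than 20 mm (distance of any of pencil, screw_tin, wedge from where it was at the start of the episode above 0.02 m).
It also fails if it takes over 72 s, if anything falls off the work surface, if the arm or the gripper's body presses on something with over 40 N, if the wrist force passes 120 N, or if a joint passes its speed limit or range.

## Robot

A 6-joint arm with a two-finger parallel gripper is mounted at the origin on a cart in front of the work surface, level with it; the furniture and walls round the work are solid. World frame = base frame: x ahead of the robot, y to its left, z up, the work surface at z = 0. Lengths are in m, angles in rad, forces in N, time in s.
With the tool pointing down it reaches from about 0.375 to 0.975 m from the base axis. Payload 3.8 kg.
Tool frame: the origin (TCP) lies midway between the tips of the shut fingers; the grasp point (between the pads) lies 19 mm behind it; z points along the fingers, y is the line along which they close (so a half turn about z gives the same grasp; the last joint's range is limited). The gripper opens to 85 mm and grips with 20 to 120 N. Pads are 22 mm wide; open, the fingers measure 114 mm over their backs; the gripper's body (76 mm by 85 mm) begins 54 mm behind the grasp point. The pads swing forward as they close: fully open they stand 13 mm farther back than shut.
Start: joints at [-1.19, 0.264, 1.604, -0, 1.274, -0.037], TCP at [0.274, -0.617, 0.231] pointing down, gripper open.
Joint ranges: [-2.63, 2.63], [-0.94, 2.18], [0.31, 2.57], [-1.31, 4.45], [0, 2.66], [-2.55, 2.55]. Speed limits (rad/s): [2.57, 2.57, 3.14, 3.14, 3.14, 3.14].

## Interface

Orientations are given as a rotation vector (axis times angle).
In Python, from workcell import status, read_camera, workorder, masks_of gives the robot as it stands.
- The arm moves only by the tool drive_tool, never from a script. Its argument "rows" is a list of rows, each a list of 7 numbers: the turn, a rotation vector about the tool's x, y, z in degrees, then the shift along the tool's x, y, z in m, then the opening, from 0 (shut) to 1 (fully open). In form: [[ax, ay, az, tx, ty, tz, claw], ...]. A call has 1 to 8 rows; each row shifts and turns the commanded pose from where the row before left it, along the tool's axes as they then stand; what a row does not reach is not made up. A row lasts 1/12 s, in which the tool goes at most 41.7 mm and 7.16 degrees, less where a joint would pass 70% of its speed; a pose out of reach is approached as far as the arm can. A call is refused whole if a number of a shift passes 0.0417 or a number of a turn 7.16, either way. A call with a gripper value outside its range is refused whole. The fingers move at their own pace and stop on an object; "force" is the grip in N (left out, the last holds). Time passes only in rows, so rows that do not move let the fingers close. It gives the time, the measured TCP pose, the force, the opening and the grip force at its end, in the units of the state.
- status.read_state(): the state, without advancing time (a new reading comes with each control period).
- read_camera(name): name is "side" or "top"; returns a dict with "color" (420x560x3 uint8, red, green, blue), "intrinsics" (3x3 intrinsics, pixels), "world_from_camera" (4x4, takes a point from camera to world coordinates). Camera axes: x right, y up, looking along -z (the intrinsics and any distortion apply to the point x, -y, -z); pixel columns grow to the right and rows downward; lengths in m; the calibration is good to about 2 mm. A picture is of the moment at which its call begins. There is no depth.
- workorder.finish_job(): hands the job in; it is judged then, once.
Trained networks look in a picture, given as the dict that the camera call returned (one of the last four; its "shot" number tells which), for a name from the list of things; names that differ only in an ending like _2 or _b are one class to them, and where a whole thing is asked for, a point or a joint stands for the part that bears it (a point fixed in the world has none). Each returns a list of dicts, best first, with "score" (0 to 1); they miss things now and then, are a little off and sometimes report something else, mostly with a low value. They report only what shows in the picture. A call takes as long as a camera call. They do not tell look-alikes from the thing itself.
- masks_of(picture, name): "mask" (420x560 bool, what is visible of it) and "bbox" ([left, top, right, bottom] in pixels, round what is visible of it).
The state is a dict: "time": time; "q": joint angles; "joint_vel": joint speeds; "joint_torque": joint torques, N m; "tool_pos": TCP position; "tcp_rot": TCP orientation; "wrist_force": force on the tool from outside, world axes, zero at the start; "torque": the same for the moment, N m; "width": opening from 0.0 (shut) to 1.0 (fully open); "grip_force": force on a finger pad.
Only numpy, scipy, OpenCV 4.12 (cv2) and the standard library are available. Lean on these libraries where they do the work, as an engineer would, in place of code of your own. Each camera call takes 0.05 s, during which the arm holds its last target. There are 200 camera calls.

## Working session

There is one attempt and no reset: what is moved stays moved. The work goes in short steps, Python scripts to look and compute and a tool call to move; the robot and the scene stay as the last step left them, time stands still between calls to the robot, and variables do not carry over. Pictures are saved under pics/ and viewed, at most 10 in all, crops included, and the job is handed in when it is done.

Besides the shell and the picture viewer there is one more tool, called after "Emit:" as a command line: name --pt "numbers of a row" for each row, then --argument value for the rest. drive_tool: Moves the arm, as the interface text tells. Its arguments: {"type":"object","properties":{"rows":{"type":"array"},"force":{"type":"number"}},"required":["rows"]}

```bash
mkdir -p pics; ls; cat > h.py <<'E'
import numpy as np, cv2
from workcell import status, read_camera, workorder, masks_of
from scipy.spatial.transform import Rotation as R
def save(p,name): cv2.imwrite('pics/'+name,p['color'][:,:,::-1])
def ray(p,u,v):
    K=p['intrinsics'];T=p['world_from_camera']
    d=np.array([(u-K[0,2])/K[0,0],-(v-K[1,2])/K[1,1],-1.]);return T[:3,3],T[:3,:3]@d
def atz(p,u,v,z):
    o,d=ray(p,u,v);return o+d*(z-o[2])/d[2]
def proj(p,X):
    T=p['world_from_camera'];c=T[:3,:3].T@(np.asarray(X)-T[:3,3]);K=p['intrinsics']
    return np.array([K[0,0]*c[0]/-c[2]+K[0,2],K[1,1]*-c[1]/-c[2]+K[1,2]])
E
python3 - <<'E'
from h import *
s=status.read_state();print(s)
for c in('top','side'):
    p=read_camera(c);save(p,c+'0.png');print(c,{k:v for k,v in p.items() if k!='color'})
    for n in('pin_spanner','router_table','ring_centre','bit_block','pencil','screw_tin','wedge'):
        print(n,[(round(m['score'],2),list(map(int,m['bbox'])),int(m['mask'].sum())) for m in masks_of(p,n)])
E
```

```text
pics
{'time': 0.0, 'q': array([-1.18990269e+00,  2.64758942e-01,  1.60541425e+00, -3.69026483e-06,
        1.27374379e+00, -3.68940777e-02]), 'joint_vel': array([ 0.00015841,  0.00033773, -0.00086529,  0.00149708,  0.00012724,
        0.00036159]), 'joint_torque': array([-3.05671201e-03, -5.15120816e+01, -3.67309892e+01, -4.23523816e-04,
        1.29730452e-02,  1.04209260e-06]), 'tool_pos': array([ 0.27358962, -0.61622949,  0.22993643]), 'tcp_rot': array([-3.07105719e+00, -6.51023863e-01,  6.29888577e-04]), 'wrist_force': array([-0.45706662, -0.55549801,  0.53252212]), 'torque': array([ 0.006317  , -0.02409736,  0.05909103]), 'grip_force': 0.0, 'width': 1.00285673914619}
top {'intrinsics': array([[419.78830184,   0.        , 284.2484656 ],
       [  0.        , 419.78830184, 213.11850719],
       [  0.        ,   0.        ,   1.        ]]), 'world_from_camera': array([[-0.01831463,  0.98655378, -0.16240754,  0.3687422 ],
       [-0.99981417, -0.01904854, -0.00296282,  0.14336232],
       [-0.00601661,  0.16232309,  0.98671932,  1.26656624],
       [ 0.        ,  0.        ,  0.    
[... 571 characters left out ...]
   [  0.        , 415.49482841, 211.86804228],
       [  0.        ,   0.        ,   1.        ]]), 'world_from_camera': array([[ 0.99950692,  0.0163596 , -0.02680081,  0.53764422],
       [-0.03121366,  0.61037334, -0.79149864, -0.87893338],
       [ 0.0034099 ,  0.79194492,  0.61058301,  0.87093896],
       [ 0.        ,  0.        ,  0.        ,  1.        ]]), 'shot': 2}
pin_spanner [(0.6, [267, 263, 276, 298], 278), (0.59, [215, 312, 236, 328], 211)]
router_table [(0.63, [227, 141, 307, 220], 4514)]
ring_centre [(0.67, [248, 160, 276, 179], 389)]
bit_block []
pencil [(0.67, [249, 148, 288, 155], 75)]
screw_tin [(0.83, [310, 254, 332, 284], 599)]
wedge [(0.79, [292, 301, 334, 331], 627)]
```

```bash
python3 - <<'E'
import cv2,numpy as np
a=cv2.imread('pics/top0.png')[150:300,160:430];b=cv2.imread('pics/side0.png')[130:350,190:360]
a=cv2.resize(a,None,fx=2.9,fy=2.9,interpolation=cv2.INTER_CUBIC);b=cv2.resize(b,None,fx=2.7,fy=2.7,interpolation=cv2.INTER_CUBIC)
cv2.imwrite('pics/c1.png',a);cv2.imwrite('pics/c2.png',b)
E
```

```text
(no output)
```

View pics/c1.png

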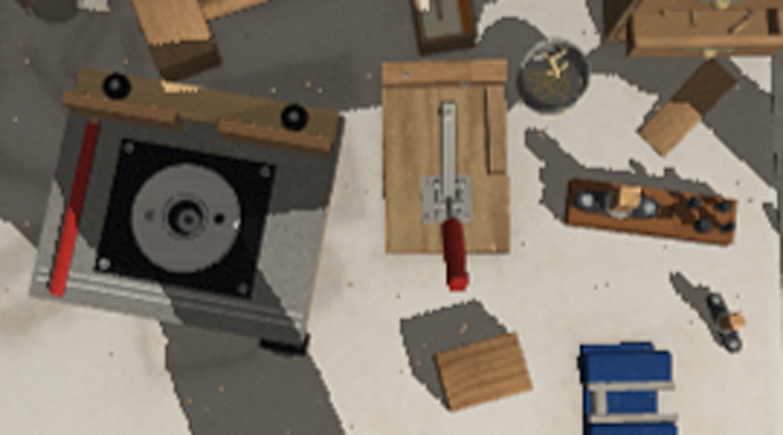

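View pics/c2.png

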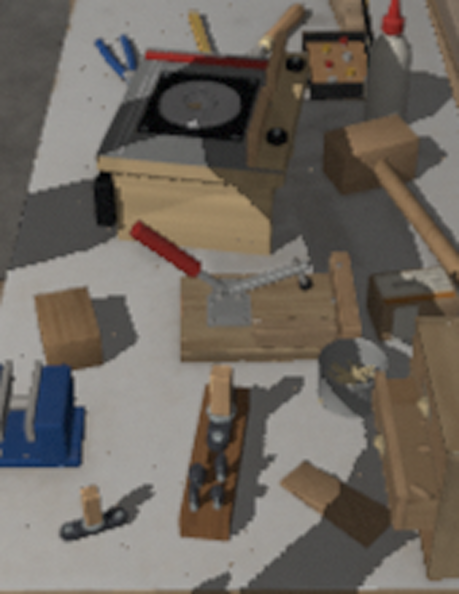

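The top view shows two spanners. One stands in the block at (372,217) with its bar about 30 px long. The other stands on the bench at (411,263) and is shorter. The block one fits the description. In the top picture, the ring holes are at about (212,224) and (236,225), and the bore is at (224.5,225). Next I'll measure poses and check the spanner sizes.

```bash
python3 - <<'E'
from h import *
P={c:read_camera(c) for c in('top','side')}
p=P['top']
for n,z in(('ring_centre',.139),('bit_block',.03),('pin_spanner',.035)):
  for c in P:
    for m in masks_of(P[c],n)[:2]:
        mm=m['mask'].astype(np.uint8);cs=max(cv2.findContours(mm,0,1)[0],key=cv2.contourArea)
        r=cv2.minAreaRect(cs);bx=cv2.boxPoints(r)
        e=cv2.fitEllipse(cs)
        print(n,c,round(m['score'],2),'rect',np.round(r[0],1),np.round(r[1],1),'ell',np.round(e[0],1),'->',atz(P[c],*e[0],z).round(4),[atz(P[c],*q,z)[:2].round(3).tolist() for q in bx])
def cr(c,x0,y0,x1,y1,f): return cv2.resize(P[c]['color'][y0:y1,x0:x1,::-1],None,fx=f,fy=f,interpolation=cv2.INTER_CUBIC)
A=cr('top',350,200,422,282,7);A=np.pad(A,((0,600-A.shape[0]),(0,0),(0,0)))[:600]
B=cr('top',190,195,260,255,4);C=cr('side',240,155,285,190,6);
D=np.zeros((600,290,3),np.uint8);D[:240,:280]=B;D[245:455,:270]=C
cv2.imwrite('pics/d.png',np.hstack([A,D]))
E
```

```text
ring_centre top 0.9 rect [224. 225.] [36. 36.] ell [223.8 225.2] -> [0.5244 0.3114 0.139 ] [[0.575, 0.36], [0.573, 0.262], [0.475, 0.262], [0.477, 0.359]]
ring_centre top 0.46 rect [350.7 176.6] [23.3 25.5] ell [350.7 176.4] -> [ 0.6534 -0.0385  0.139 ] [[0.636, 0.007], [0.701, -0.027], [0.67, -0.084], [0.606, -0.049]]
ring_centre side 0.86 rect [263.5 167.5] [29. 17.] ell [263.7 167.9] -> [0.5256 0.3118 0.139 ] [[0.478, 0.263], [0.475, 0.372], [0.575, 0.369], [0.572, 0.261]]
bit_block top 0.78 rect [384.1 223.2] [58.8 16.5] ell [385.9 223.3] -> [ 0.5357 -0.1543  0.03  ] [[0.525, -0.059], [0.574, -0.067], [0.548, -0.239], [0.499, -0.23]]
bit_block side 0.85 rect [269.2 301. ] [19.1 56.9] ell [269.  305.1] -> [ 0.5362 -0.18    0.03  ] [[0.502, -0.248], [0.524, -0.06], [0.576, -0.073], [0.548, -0.258]]
pin_spanner top 0.74 rect [224.  224.5] [35. 36.] ell [223.7 224.6] -> [0.5405 0.327  0.035 ] [[0.594, 0.38], [0.592, 0.273], [0.488, 0.273], [0.49, 0.379]]
pin_spanner top 0.71 rect [410.9 260.8] [20.1  8.9] ell [410.3 261.2] -> [ 0.4223 -0.2174  0.035 ] [[0.444, -0.196], [0.456, -0.22], [0.403, -0.243], [0.392, -0.219]]
pin_spanner side 0.69 rect [225.1 322.5] [18.5 21.6] ell [223.9 320. ] -> [ 0.4248 -0.2275  0.035 ] [[0.397, -0.248], [0.418, -0.192], [0.46, -0.221], [0.437, -0.276]]
pin_spanner side 0.63 rect [272.  280.5] [31. 10.] ell [271.6 280.3] -> [ 0.5444 -0.099   0.035 ] [[0.532, -0.04], [0.561, -0.041], [0.557, -0.155], [0.531, -0.154]]
```

View pics/d.png

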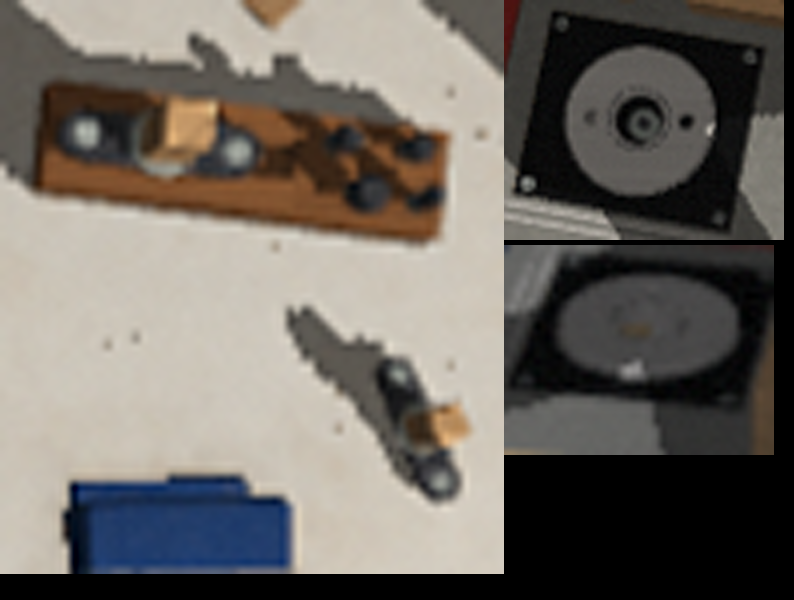

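```bash
python3 - <<'E'
from h import *
p=read_camera('top')
f=lambda x,y,x0,y0,s:((x+.5)/s-.5+x0,(y+.5)/s-.5+y0)
def two(a,b,z,s,x0,y0):
    A=atz(p,*f(*a,x0,y0,s),z)[:2];B=atz(p,*f(*b,x0,y0,s),z)[:2];d=A-B
    print('mid',((A+B)/2).round(4),'len',np.hypot(*d).round(4),'yaw of +y dir (rad)',np.arctan2(-d[0],d[1]).round(4))
two((85,132),(239,150),.040,7,350,200)
two((399,374),(441,478),.018,7,350,200)
two((86,117),(182,121),.139,4,190,195)
print('handle top',atz(p,*f(191,122,350,200,7),.097))
for c in((45,85),(448,130),(441,238),(38,192)): print(atz(p,*f(*c,350,200,7),.03)[:2].round(4))
# plate corners (screws)
for c in((58,22),(247,57),(215,218),(23,184)): print('scr',atz(p,*f(*c,190,195,4),.135)[:2].round(4))
s=status.read_state();print(R.from_rotvec(s['tcp_rot']).as_matrix().round(3))
E
```

```text
mid [ 0.5459 -0.1135] len 0.065 yaw of +y dir (rad) -0.1374
mid [ 0.4255 -0.2204] len 0.0464 yaw of +y dir (rad) -1.2464
mid [0.5266 0.3131] len 0.0653 yaw of +y dir (rad) -0.0611
handle top [ 0.54513813 -0.11362036  0.097     ]
[ 0.5724 -0.0671]
[ 0.5497 -0.2372]
[ 0.5037 -0.2311]
[ 0.5265 -0.062 ]
scr [0.5954 0.3663]
scr [0.5685 0.2365]
scr [0.4588 0.2587]
scr [0.4842 0.3886]
[[ 0.914  0.406 -0.   ]
 [ 0.406 -0.914  0.   ]
 [-0.    -0.    -1.   ]]
```

The block spanner's pin heads are 65 mm apart, against 46 mm on the bench one, so the larger spanner is the one in the block at (0.5455,-0.1135) with yaw −0.135. The ring is at about (0.525,0.312), and the hole line yaw is about −0.06.

Emit:
drive_tool --pt "0 0 -7.16 0 0 0 0.6" --pt "0 0 -7.16 0 0 0 0.6" --pt "0 0 -7.16 0 0 0 0.6" --pt "0 0 -7.16 0 0 0 0.6" --pt "0 0 -7.16 0 0 0 0.6" --pt "0 0 -7.16 0 0 0 0.6" --pt "0 0 -7.16 0 0 0 0.6" --pt "0 0 -7.16 0 0 0 0.6"

```text
time: 1.92
tool_pos: [0.2739, -0.6169, 0.2313]
tcp_rot: [2.379, 2.052, -0.0]
wrist_force: [0.5, -0.0, 0.3]
width: 0.6
grip_force: 0.0
```

```bash
cat >> h.py <<'E'
def go(x,y,z,yaw_y):
    """shift in tool axes to world target; turn about tool z to bring tool y to angle (deg)"""
    s=status.read_state();M=R.from_rotvec(s['tcp_rot']).as_matrix()
    ty=np.degrees(np.arctan2(M[1,1],M[0,1]))
    print('t',round(s['time'],2),'pos',s['tool_pos'].round(4),'ty',ty.round(2),'tilt',M[:,2].round(4),'F',s['wrist_force'].round(1),'T',s['torque'].round(2),'w',round(s['width'],3),'g',round(s['grip_force'],1),'q6',s['q'][5].round(2))
    print('shift',(M.T@(np.array([x,y,z])-s['tool_pos'])).round(4),'az',-(yaw_y-ty).round(2))
E
python3 -c "
from h import *
go(.5455,-.1135,.23,-7.7)"
```

```text
t 1.92 pos [ 0.2739 -0.6169  0.2313] ty -8.42 tilt [-0. -0. -1.] F [ 0.5 -0.   0.3] T [-0.01 -0.   -0.02] w 0.6 g 0.0 q6 -1.04
shift [0.5378 0.1949 0.0013] az -0.72
```

Emit:
drive_tool --pt "0 0 -0.72 0.038 0.0139 0 0.6" --pt "0 0 0 0.0384 0.0139 0 0.6" --pt "0 0 0 0.0384 0.0139 0 0.6" --pt "0 0 0 0.0384 0.0139 0 0.6" --pt "0 0 0 0.0384 0.0139 0 0.6" --pt "0 0 0 0.0384 0.0139 0 0.6" --pt "0 0 0 0.0384 0.0139 0 0.6" --pt "0 0 0 0.0384 0.0139 0 0.6"

```text
time: 2.58
tool_pos: [0.428, -0.3273, 0.2316]
tcp_rot: [2.372, 2.059, 0.0]
wrist_force: [1.2, -0.1, 0.9]
width: 0.598
grip_force: 0.0
```

Emit:
drive_tool --pt "0 0 0 0.0384 0.0139 0 0.6" --pt "0 0 0 0.0384 0.0139 0 0.6" --pt "0 0 0 0.0384 0.0139 0 0.6" --pt "0 0 0 0.0384 0.0139 0 0.6" --pt "0 0 0 0.0384 0.0139 0 0.6" --pt "0 0 0 0.03 0.01 0 0.6" --pt "0 0 0 0 0 0 0.6" --pt "0 0 0 0 0 0 0.6"

```text
time: 3.25
tool_pos: [0.5378, -0.1188, 0.2313]
tcp_rot: [2.368, 2.064, -0.0]
wrist_force: [-0.1, -0.4, 0.2]
width: 0.598
grip_force: 0.0
```

```bash
python3 -c "
from h import *
go(.5455,-.1135,.061,-7.7)"
```

```text
t 3.25 pos [ 0.5378 -0.1188  0.2313] ty -7.85 tilt [-0.e+00 -3.e-04 -1.e+00] F [-0.1 -0.4  0.2] T [-0.01 -0.   -0.03] w 0.598 g 0.0 q6 -0.13
shift [0.0063 0.0069 0.1703] az -0.15
```

Emit:
drive_tool --pt "0 0 0 0.0063 0.0069 0 0.6" --pt "0 0 0 0 0 0.03 0.6" --pt "0 0 0 0 0 0.035 0.6" --pt "0 0 0 0 0 0.035 0.6" --pt "0 0 0 0 0 0.035 0.6" --pt "0 0 0 0 0 0.02 0.6" --pt "0 0 0 0 0 0.015 0.6" --pt "0 0 0 0 0 0 0.6"

```text
time: 3.92
tool_pos: [0.5414, -0.1156, 0.057]
tcp_rot: [-2.37, -2.053, 0.007]
wrist_force: [-0.2, 0.1, -0.6]
width: 0.598
grip_force: 0.0
```

```bash
python3 -c "
from h import *
go(.5455,-.1135,.061,-7.7)
a=read_camera('side');b=read_camera('top')
A=cv2.resize(a['color'][235:335,220:330,::-1],None,fx=3.5,fy=3.5,interpolation=2)
B=cv2.resize(b['color'][165:265,340:450,::-1],None,fx=3.5,fy=3.5,interpolation=2)
cv2.imwrite('pics/e.png',np.hstack([A,B]))"
```

```text
t 3.92 pos [ 0.5414 -0.1156  0.057 ] ty -8.2 tilt [-0.0076  0.0018 -1.    ] F [-0.2  0.1 -0.6] T [ 0.02  0.01 -0.01] w 0.598 g 0.0 q6 -0.11
shift [ 0.0027  0.0037 -0.004 ] az -0.5
```

View pics/e.png

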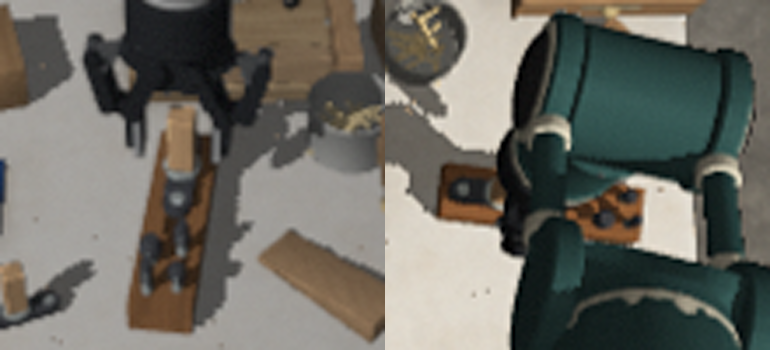

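The fingers stand either side of the handle, which is at side crop (182,140). I'll settle first, then correct the offset before closing.

Emit:
drive_tool --pt "0 0 0 0 0 0 0.6" --pt "0 0 0 0 0 0 0.6" --pt "0 0 0 0 0 0 0.6"

```text
time: 4.27
tool_pos: [0.5464, -0.1157, 0.0631]
tcp_rot: [2.37, 2.058, 0.003]
wrist_force: [0.9, 1.0, -0.4]
width: 0.603
grip_force: 0.0
```

```bash
python3 -c "
from h import *
go(.5455,-.1135,.061,-7.7)"
```

```text
t 4.27 pos [ 0.5464 -0.1157  0.0631] ty -8.08 tilt [ 3.2e-03 -8.0e-04 -1.0e+00] F [ 0.9  1.  -0.4] T [-0.    0.02  0.04] w 0.603 g 0.0 q6 -0.11
shift [ 0.002  -0.0012  0.0021] az -0.38
```

Emit:
drive_tool --pt "0 0 -0.2 0.002 -0.001 0.001 0.5" --pt "0 0 0 0 0 0 0.35" --pt "0 0 0 0 0 0 0.25" --pt "0 0 0 0 0 0 0.1" --pt "0 0 0 0 0 0 0" --pt "0 0 0 0 0 0 0" --pt "0 0 0 0 0 0 0" --pt "0 0 0 0 0 0 0" --force 70

```text
time: 4.93
tool_pos: [0.5446, -0.1129, 0.0607]
tcp_rot: [2.368, 2.064, 0.001]
wrist_force: [-2.1, 0.8, 5.0]
width: 0.224
grip_force: 68.8
```

```bash
python3 -c "
from h import *
go(.5455,-.1135,.061,-7.7)"
```

```text
t 4.93 pos [ 0.5446 -0.1129  0.0607] ty -7.86 tilt [ 4.e-04  1.e-04 -1.e+00] F [-2.1  0.8  5. ] T [ 0.21  0.18 -0.04] w 0.224 g 68.8 q6 -0.11
shift [-0.0005  0.001  -0.0003] az -0.16
```

Emit:
drive_tool --pt "0 0 0 0 0 -0.01 0" --pt "0 0 0 0 0 -0.02 0" --pt "0 0 0 0 0 -0.03 0" --pt "0 0 0 0 0 -0.035 0" --pt "0 0 0 0 0 -0.035 0" --pt "0 0 0 0 0 -0.035 0" --pt "0 0 0 0 0 -0.025 0" --pt "0 0 0 0 0 0 0"

```text
time: 5.6
tool_pos: [0.5477, -0.114, 0.2579]
tcp_rot: [2.361, 2.057, 0.01]
wrist_force: [1.3, -0.3, -1.2]
width: 0.222
grip_force: 68.5
```

```bash
python3 -c "
from h import *
go(.525,.312,.25,-3.5)
for c in('side','top'):
    p=read_camera(c); 
    if c=='side': save(p,'l.png'); A=cv2.resize(p['color'][180:320,200:340,::-1],None,fx=4,fy=4,interpolation=2);cv2.imwrite('pics/l.png',A)
"
```

```text
t 5.6 pos [ 0.5477 -0.114   0.2579] ty -7.87 tilt [ 0.0113 -0.0032 -0.9999] F [ 1.3 -0.3 -1.2] T [-0.01 -0.04 -0.03] w 0.222 g 68.5 q6 -0.11
shift [ 0.4189 -0.0809  0.0062] az -4.37
```

View pics/l.png

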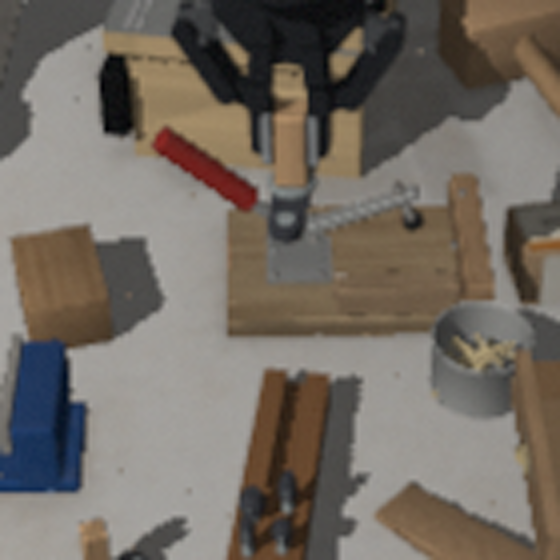

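The spanner is lifted, upright in the fingers (side crop (290,150)), and the groove is empty. I'll carry it over to the ring.

Emit:
drive_tool --pt "0 0 0 0.03 -0.006 0 0" --pt "0 0 0 0.038 -0.0073 0 0" --pt "0 0 0 0.038 -0.0073 0 0" --pt "0 0 0 0.038 -0.0073 0 0" --pt "0 0 0 0.038 -0.0073 0 0" --pt "0 0 0 0.038 -0.0073 0 0" --pt "0 0 0 0.038 -0.0073 0 0" --pt "0 0 0 0.038 -0.0073 0 0"

```text
time: 6.37
tool_pos: [0.526, 0.1893, 0.2471]
tcp_rot: [-2.367, -2.063, 0.008]
wrist_force: [0.8, 0.0, -0.8]
width: 0.224
grip_force: 68.5
```

Emit:
drive_tool --pt "0 0 0 0.038 -0.0073 0 0" --pt "0 0 0 0.038 -0.0073 0 0" --pt "0 0 0 0.034 -0.0065 0 0" --pt "0 0 0 0.012 -0.003 0 0" --pt "0 0 -4.2 0 0 0 0" --pt "0 0 0 0 0 0 0" --pt "0 0 0 0 0 0 0" --pt "0 0 0 0 0 0 0"

```text
time: 7.03
tool_pos: [0.5205, 0.3111, 0.2488]
tcp_rot: [-2.294, -2.146, 0.004]
wrist_force: [0.3, -0.5, -1.2]
width: 0.227
grip_force: 68.5
```

```bash
python3 -c "
from h import *
go(.525,.312,.2,-3.5)
"
```

```text
t 7.03 pos [0.5205 0.3111 0.2488] ty -3.8 tilt [-0.0022 -0.0016 -1.    ] F [ 0.3 -0.5 -1.2] T [ 0.01 -0.05 -0.02] w 0.227 g 68.5 q6 0.56
shift [0.0013 0.0045 0.0488] az -0.3
```

Emit:
drive_tool --pt "0 0 -0.3 0.0013 0.0042 0 0" --pt "0 0 0 0 0 0.02 0" --pt "0 0 0 0 0 0.025 0" --pt "0 0 0 0 0 0.015 0" --pt "0 0 0 0 0 0 0" --pt "0 0 0 0 0 0 0" --pt "0 0 0 0 0 0 0" --pt "0 0 0 0 0 0 0"

```text
time: 7.7
tool_pos: [0.5266, 0.3136, 0.1923]
tcp_rot: [2.286, 2.154, 0.005]
wrist_force: [-0.8, 0.7, -1.6]
width: 0.231
grip_force: 68.6
```

```bash
python3 -c "
from h import *
go(.5247,.3122,.19,-3.5)
b=read_camera('top');a=read_camera('side')
A=cv2.resize(a['color'][130:190,225:305,::-1],None,fx=7,fy=7,interpolation=2)
cv2.imwrite('pics/m.png',A)
print(proj(a,[.525,.312,.139]))
for n in('pin_spanner','ring_centre'): print(n,[(round(m['score'],2),list(map(int,m['bbox']))) for m in masks_of(a,n)])
"
```

```text
t 7.7 pos [0.5266 0.3136 0.1923] ty -3.4 tilt [ 0.0029  0.0015 -1.    ] F [-0.8  0.7 -1.6] T [ 0.01  0.05 -0.04] w 0.231 g 68.6 q6 0.56
shift [-0.0015 -0.0018  0.0023] az 0.1
[263.51504184 167.88620053]
pin_spanner [(0.77, [215, 309, 236, 326]), (0.61, [259, 142, 267, 170])]
ring_centre [(0.71, [248, 160, 277, 181])]
```

View pics/m.png

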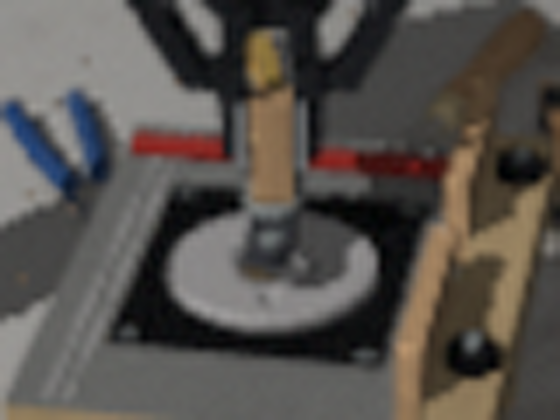

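```bash
python3 -c "
from h import *
a=read_camera('side')
g=a['color'].astype(int).sum(2)
print('hole',atz(a,225+263.5/7-.5,130+298.5/7-.5,.139), 'pred',proj(a,[.523,.280,.139]))
print(g[168:178,254:274])
"
```

```text
hole [0.52044677 0.28550066 0.139     ] pred [262.91917287 173.02818041]
[[412 407 403 400 348 238 184 183 168 145 150 189 212 232 207 175 188 211
  209 213]
 [409 406 411 408 378 302 243 227 203 160 200 220 216 218 201 185 201 211
  208 268]
 [407 410 412 408 395 374 352 317 310 313 346 339 277 204 206 202 207 273
  358 377]
 [410 410 406 409 403 404 404 384 387 417 442 408 375 353 351 356 354 378
  415 414]
 [410 411 409 408 406 403 410 373 319 399 434 413 408 409 412 413 414 418
  415 411]
 [449 432 407 407 406 406 406 389 352 376 420 406 408 408 412 409 416 414
  394 355]
 [454 448 455 450 429 423 408 408 401 396 409 407 411 413 421 410 381 365
  308 261]
 [295 338 419 450 440 451 439 430 438 412 417 423 410 382 369 353 308 255
  183 137]
 [ 69 148 238 282 308 354 381 374 372 351 344 345 320 270 244 206 174 132
   80  49]
 [ 36  49  45  55 114 177 203 203 196 188 182 175 158 121 104  60  48  38
   30  42]]
```

```bash
python3 -c "
import cv2
g=cv2.imread('pics/top0.png').astype(int).sum(2)
print(g[219:231,206:217]);print(g[219:231,230:242])
g=cv2.imread('pics/side0.png').astype(int).sum(2)
print(g[159:177,256:272])
"
```

```text
[[179 286 282 282 272 270 282 276 284 280 279]
 [237 289 274 279 279 278 281 277 278 278 258]
 [286 284 281 278 277 275 275 277 281 270 249]
 [290 274 277 272 251 228 223 257 285 264 220]
 [293 282 281 267 200 157 183 251 273 259 209]
 [297 287 292 267 169 157 199 277 270 264 207]
 [294 288 284 264 212 184 207 265 276 266 187]
 [292 274 278 272 262 238 235 268 276 262 223]
 [284 276 275 271 275 278 276 278 275 269 245]
 [286 279 281 283 275 275 279 279 282 265 228]
 [266 282 276 275 280 277 281 282 272 276 272]
 [209 285 278 273 274 276 270 275 273 274 277]]
[[254 283 279 278 286 278 278 282 279 290 281 230]
 [192 276 276 266 274 275 274 275 272 274 272 227]
 [221 245 276 271 271 271 275 274 267 270 273 260]
 [267 203 278 277 274 268 273 271 276 275 281 277]
 [243 240 272 266 237 197 217 252 278 275 278 267]
 [205 236 273 237 132  55  68 201 267 270 271 260]
 [225 218 278 212  30   4  39 183 279 271 269 278]
 [264 209 285 244  96  64 112 241 284 275 317 424]
 [250 250 279 270 218 199 221 275 273 270 384 564]
 [200 276 275 279 283 287 277 278 271 272 339 451]
 [230 279 281 280 279 280
[... 584 characters left out ...]
 226 220 214 206 214 220 219]
 [211 200 185 203 200 222 224 228 227 235 229 216 209 201 192 219]
 [216 210 198 195 204 205 204 203 210 231 229 222 213 186 183 215]
 [210 214 207 185 183 194 194 184 208 230 225 218 211 193 211 222]
 [207 211 208 198 198 188 186 188 204 212 206 215 207 207 216 212]
 [213 213 214 208 204 201 209 211 217 203 208 213 211 217 216 218]
 [211 211 210 212 213 212 218 223 220 205 210 209 210 215 216 217]
 [209 211 214 214 210 207 213 217 213 205 211 207 215 213 214 217]
 [219 221 214 216 210 273 323 210 215 211 211 208 220 219 219 222]
 [205 224 219 298 398 415 401 225 218 228 228 222 223 229 210 185]
 [117 134 156 273 392 391 358 262 198 203 188 168 166 149 122  98]]
```

```bash
python3 -c "
from h import *
b=read_camera('top')
g=cv2.imread('pics/top0.png').astype(float).sum(2)
def cen(r0,r1,c0,c1,bg):
    w=np.clip(bg-10-g[r0:r1,c0:c1],0,None);y,x=np.mgrid[r0:r1,c0:c1];return (x*w).sum()/w.sum(),(y*w).sum()/w.sum()
L=cen(221,228,208,215,275);Rr=cen(222,229,232,239,275)
A=atz(b,*L,.139);B=atz(b,*Rr,.139);d=A-B
print(L,Rr,A,B,(A+B)/2,np.hypot(*d[:2]),np.arctan2(-d[0],d[1]))
go(.5247,.3122,.18,-4.5)
"
```

```text
(np.float64(211.0996640537514), np.float64(223.82306830907055)) (np.float64(235.09194432728808), np.float64(224.9730071699705)) [0.52872996 0.34575692 0.139     ] [0.52433498 0.28061158 0.139     ] [0.52653247 0.31318425 0.139     ] 0.06529343255051333 -0.06736225666839132
t 8.0 pos [0.5256 0.3134 0.191 ] ty -3.36 tilt [ 1.e-03  5.e-04 -1.e+00] F [ 0.9  0.3 -0.9] T [ 0.02  0.   -0.03] w 0.227 g 68.6 q6 0.56
shift [-0.0013 -0.0008  0.011 ] az 1.14
```

Emit:
drive_tool --pt "0 0 1.0 0 0 0.004 0" --pt "0 0 0 0 0 0.004 0" --pt "0 0 0 0 0 0.002 0" --pt "0 0 0 0 0 0.001 0" --pt "0 0 0 0 0 0.001 0" --pt "0 0 0 0 0 0 0" --pt "0 0 0 0 0 0 0"

```text
time: 8.58
tool_pos: [0.5253, 0.3132, 0.1782]
tcp_rot: [-2.304, -2.135, 0.0]
wrist_force: [-0.6, 0.6, -0.7]
width: 0.224
grip_force: 68.6
```

Emit:
drive_tool --pt "0 0 0 0 0 0.0007 0" --pt "0 0 0 0 0 0.0007 0" --pt "0 0 0 0 0 0 0"

```text
time: 8.83
tool_pos: [0.5253, 0.3132, 0.1768]
tcp_rot: [-2.304, -2.135, 0.0]
wrist_force: [0.5, 0.1, -0.5]
width: 0.225
grip_force: 68.6
```

```bash
python3 -c "
from h import *
go(.5256,.3134,.17,-4.5)
"
```

```text
t 8.83 pos [0.5253 0.3132 0.1768] ty -4.36 tilt [-0. -0. -1.] F [ 0.5  0.1 -0.5] T [-0.02 -0.    0.04] w 0.225 g 68.6 q6 0.57
shift [0.0002 0.0003 0.0068] az 0.14
```

Tips at about z=0.138 with no contact yet. I'll continue in small steps.

Emit:
drive_tool --pt "0 0 0 0 0 0.0007 0" --pt "0 0 0 0 0 0.0007 0" --pt "0 0 0 0 0 0 0"

```text
time: 9.08
tool_pos: [0.5252, 0.3132, 0.1753]
tcp_rot: [-2.304, -2.135, 0.0]
wrist_force: [-0.2, -0.4, -1.5]
width: 0.227
grip_force: 68.6
```

Emit:
drive_tool --pt "0 0 0 0 0 0.0007 0" --pt "0 0 0 0 0 0.0007 0" --pt "0 0 0 0 0 0 0"

```text
time: 9.33
tool_pos: [0.5252, 0.3132, 0.1739]
tcp_rot: [-2.304, -2.135, 0.0]
wrist_force: [0.5, -0.6, -1.6]
width: 0.226
grip_force: 68.6
```

Emit:
drive_tool --pt "0 0 0 0 0 0.0007 0" --pt "0 0 0 0 0 0.0007 0" --pt "0 0 0 0 0 0 0"

```text
time: 9.58
tool_pos: [0.5252, 0.3132, 0.1725]
tcp_rot: [-2.304, -2.135, 0.0]
wrist_force: [0.2, 1.4, -1.1]
width: 0.223
grip_force: 68.6
```

Emit:
drive_tool --pt "0 0 0 0 0 0.0005 0" --pt "0 0 0 0 0 0.0005 0" --pt "0 0 0 0 0 0 0"

```text
time: 9.83
tool_pos: [0.5253, 0.3132, 0.1716]
tcp_rot: [-2.304, -2.135, 0.0]
wrist_force: [-0.2, -0.0, -0.9]
width: 0.223
grip_force: 68.6
```

Emit:
drive_tool --pt "0 0 0 0 0 0.0005 0" --pt "0 0 0 0 0 0.0005 0" --pt "0 0 0 0 0 0 0"

```text
time: 10.08
tool_pos: [0.5253, 0.3132, 0.1706]
tcp_rot: [-2.304, -2.135, 0.0]
wrist_force: [-0.5, -0.2, -1.8]
width: 0.224
grip_force: 68.6
```

Emit:
drive_tool --pt "0 0 0 0 0 0.0004 0" --pt "0 0 0 0 0 0 0" --pt "0 0 0 0 0 0 0"

```text
time: 10.33
tool_pos: [0.5253, 0.3132, 0.1703]
tcp_rot: [2.304, 2.135, -0.0]
wrist_force: [0.4, 0.3, -0.9]
width: 0.229
grip_force: 68.6
```

Emit:
drive_tool --pt "0 0 0 0 0 0.0004 0" --pt "0 0 0 0 0 0 0" --pt "0 0 0 0 0 0 0"

```text
time: 10.58
tool_pos: [0.5254, 0.3133, 0.1702]
tcp_rot: [2.304, 2.135, 0.0]
wrist_force: [-0.4, -1.0, 0.1]
width: 0.222
grip_force: 68.7
```

Emit:
drive_tool --pt "0 0 0 0 0 0.0004 0" --pt "0 0 0 0 0 0 0" --pt "0 0 0 0 0 0 0"

```text
time: 10.83
tool_pos: [0.5254, 0.3133, 0.1701]
tcp_rot: [2.304, 2.135, 0.001]
wrist_force: [-2.4, -1.1, 3.2]
width: 0.221
grip_force: 69.1
```

```bash
python3 -c "
from h import *
go(.5256,.3134,.17,-4.5)
"
```

```text
t 10.83 pos [0.5254 0.3133 0.1701] ty -4.36 tilt [ 3.e-04  2.e-04 -1.e+00] F [-2.4 -1.1  3.2] T [-0.18  0.43  0.03] w 0.221 g 69.1 q6 0.57
shift [0.0001 0.0002 0.0001] az 0.14
```

Emit:
drive_tool --pt "0 0 0 0 0 -0.0013 0" --pt "0 0 2 0 0 0 0" --pt "0 0 2 0 0 0.0002 0" --pt "0 0 2 0 0 0.0002 0" --pt "0 0 2 0 0 0.0002 0" --pt "0 0 2 0 0 0.0002 0" --pt "0 0 0 0 0 0 0"

```text
time: 11.42
tool_pos: [0.5256, 0.3133, 0.1698]
tcp_rot: [2.482, 1.926, 0.001]
wrist_force: [0.2, 0.1, -0.5]
width: 0.225
grip_force: 68.7
```

```bash
python3 -c "
from h import *
go(.5254,.3133,.17,-14.5)
"
```

```text
t 11.42 pos [0.5256 0.3133 0.1698] ty -14.38 tilt [ 5.e-04 -0.e+00 -1.e+00] F [ 0.2  0.1 -0.5] T [-0.   -0.06  0.08] w 0.225 g 68.7 q6 0.75
shift [-0.     -0.0002 -0.0002] az 0.12
```

Emit:
drive_tool --pt "0 0 2 0 0 0.0002 0" --pt "0 0 2 0 0 0.0002 0" --pt "0 0 2 0 0 0.0002 0" --pt "0 0 2 0 0 0.0002 0" --pt "0 0 2 0 0 0.0002 0"

```text
time: 11.83
tool_pos: [0.5256, 0.3132, 0.1687]
tcp_rot: [2.64, 1.703, 0.001]
wrist_force: [0.5, 0.5, 0.7]
width: 0.224
grip_force: 68.6
```

```bash
python3 -c "
from h import *
go(.5254,.3133,.17,-24.5)
"
```

```text
t 11.83 pos [0.5256 0.3132 0.1687] ty -24.36 tilt [ 5.e-04 -1.e-04 -1.e+00] F [0.5 0.5 0.7] T [-0.02 -0.05  0.28] w 0.224 g 68.6 q6 0.92
shift [-0.     -0.0002 -0.0013] az 0.14
```

Emit:
drive_tool --pt "0 0 2 0 0 0.0002 0" --pt "0 0 2 0 0 0.0002 0" --pt "0 0 2 0 0 0.0002 0" --pt "0 0 2 0 0 0.0002 0"

```text
time: 12.17
tool_pos: [0.5255, 0.3132, 0.1679]
tcp_rot: [2.752, 1.514, 0.0]
wrist_force: [0.8, -0.9, -1.3]
width: 0.225
grip_force: 68.6
```

```bash
python3 -c "
from h import *
go(.5254,.3133,.17,-32.5)
"
```

```text
t 12.17 pos [0.5255 0.3132 0.1679] ty -32.36 tilt [ 4.e-04 -1.e-04 -1.e+00] F [ 0.8 -0.9 -1.3] T [-0.06 -0.05  0.34] w 0.225 g 68.6 q6 1.06
shift [-0.     -0.0001 -0.0021] az 0.14
```

Emit:
drive_tool --pt "0 0 1.5 0 0 0.0002 0" --pt "0 0 1.5 0 0 0.0001 0" --pt "0 0 1.5 0 0 0.0002 0"

```text
time: 12.42
tool_pos: [0.5255, 0.3132, 0.1674]
tcp_rot: [2.809, 1.406, 0.0]
wrist_force: [0.1, 0.1, -0.7]
width: 0.223
grip_force: 68.6
```

```bash
python3 -c "
from h import *
go(.5254,.3133,.17,-37)
"
```

```text
t 12.42 pos [0.5255 0.3132 0.1674] ty -36.84 tilt [ 4.e-04 -1.e-04 -1.e+00] F [ 0.1  0.1 -0.7] T [ 0.   -0.01  0.32] w 0.223 g 68.6 q6 1.14
shift [-0.     -0.0001 -0.0026] az 0.16
```

Emit:
drive_tool --pt "0 0 1.5 0 0 0.0002 0" --pt "0 0 1.5 0 0 0.0001 0"

```text
time: 12.58
tool_pos: [0.5255, 0.3132, 0.1671]
tcp_rot: [2.845, 1.332, 0.0]
wrist_force: [0.2, -0.9, -1.0]
width: 0.226
grip_force: 68.6
```

```bash
python3 -c "
from h import *
go(.5254,.3133,.17,-37)
"
```

```text
t 12.58 pos [0.5255 0.3132 0.1671] ty -39.84 tilt [ 3.e-04 -2.e-04 -1.e+00] F [ 0.2 -0.9 -1. ] T [-0.05 -0.06  0.3 ] w 0.226 g 68.6 q6 1.19
shift [ 0.     -0.0001 -0.0029] az -2.84
```

Emit:
drive_tool --pt "0 0 1.5 0 0 0.0002 0" --pt "0 0 1.5 0 0 0.0001 0"

```text
time: 12.75
tool_pos: [0.5255, 0.3132, 0.1668]
tcp_rot: [2.879, 1.257, 0.0]
wrist_force: [0.4, 0.2, -0.9]
width: 0.223
grip_force: 68.6
```

```bash
python3 -c "
from h import *
go(.5254,.3133,.17,-37)
"
```

```text
t 12.75 pos [0.5255 0.3132 0.1668] ty -42.84 tilt [ 4.e-04 -1.e-04 -1.e+00] F [ 0.4  0.2 -0.9] T [-0.1  -0.07  0.35] w 0.223 g 68.6 q6 1.24
shift [-0.     -0.0001 -0.0032] az -5.84
```

Emit:
drive_tool --pt "0 0 1 0 0 0.0001 0" --pt "0 0 1 0 0 0.0001 0"

```text
time: 12.92
tool_pos: [0.5255, 0.3132, 0.1666]
tcp_rot: [2.901, 1.206, 0.0]
wrist_force: [0.4, 0.0, -2.4]
width: 0.223
grip_force: 68.6
```

```bash
python3 -c "
from h import *
go(.5254,.3133,.17,-37)
"
```

```text
t 12.92 pos [0.5255 0.3132 0.1666] ty -44.86 tilt [ 3.e-04 -2.e-04 -1.e+00] F [ 0.4  0.  -2.4] T [-0.08 -0.18  0.33] w 0.223 g 68.6 q6 1.28
shift [ 0.     -0.0001 -0.0034] az -7.86
```

Emit:
drive_tool --pt "0 0 1 0 0 0.0001 0" --pt "0 0 1 0 0 0.0001 0"

```text
time: 13.08
tool_pos: [0.5254, 0.3132, 0.1664]
tcp_rot: [2.922, 1.154, 0.0]
wrist_force: [0.3, -0.1, -0.4]
width: 0.221
grip_force: 68.5
```

```bash
python3 -c "
from h import *
go(.5254,.3133,.17,-37)
"
```

```text
t 13.08 pos [0.5254 0.3132 0.1664] ty -46.91 tilt [ 2.e-04 -1.e-04 -1.e+00] F [ 0.3 -0.1 -0.4] T [-0.02 -0.23  0.34] w 0.221 g 68.5 q6 1.32
shift [ 0.     -0.0001 -0.0036] az -9.91
```

Emit:
drive_tool --pt "0 0 1 0 0 0.0001 0" --pt "0 0 1 0 0 0.0001 0"

```text
time: 13.25
tool_pos: [0.5254, 0.3132, 0.1662]
tcp_rot: [2.942, 1.102, 0.0]
wrist_force: [1.9, -0.5, -2.2]
width: 0.226
grip_force: 68.4
```

```bash
python3 -c "
from h import *
go(.5254,.3133,.17,-37)
"
```

```text
t 13.25 pos [0.5254 0.3132 0.1662] ty -48.94 tilt [ 1.e-04 -1.e-04 -1.e+00] F [ 1.9 -0.5 -2.2] T [-0.06 -0.31  0.24] w 0.226 g 68.4 q6 1.35
shift [ 0.0001 -0.0001 -0.0038] az -11.94
```

Emit:
drive_tool --pt "0 0 1 0 0 0.0001 0" --pt "0 0 0.5 0 0 0 0"

```text
time: 13.42
tool_pos: [0.5253, 0.3132, 0.1662]
tcp_rot: [2.955, 1.065, 0.0]
wrist_force: [1.6, -0.7, -2.3]
width: 0.223
grip_force: 68.5
```

```bash
python3 -c "
from h import *
go(.5254,.3133,.17,-37)
"
```

```text
t 13.42 pos [0.5253 0.3132 0.1662] ty -50.36 tilt [ 1.e-04 -3.e-04 -1.e+00] F [ 1.6 -0.7 -2.3] T [-0.05 -0.29  1.05] w 0.223 g 68.5 q6 1.38
shift [ 0.0001 -0.     -0.0038] az -13.36
```

The torque jumped to 1.05 N·m, so the ring is at the stop. I'll hold there to confirm.

Emit:
drive_tool --pt "0 0 0 0 0 0 0" --pt "0 0 0 0 0 0 0" --pt "0 0 0 0 0 0 0"

```text
time: 13.67
tool_pos: [0.5253, 0.3132, 0.1662]
tcp_rot: [2.955, 1.066, -0.0]
wrist_force: [2.4, -0.3, -3.6]
width: 0.223
grip_force: 68.4
```

```bash
python3 -c "
from h import *
go(.5254,.3133,.17,-37)
"
```

```text
t 13.67 pos [0.5253 0.3132 0.1662] ty -50.31 tilt [ 1.e-04 -3.e-04 -1.e+00] F [ 2.4 -0.3 -3.6] T [-0.05 -0.4   0.95] w 0.223 g 68.4 q6 1.38
shift [ 0.0001 -0.     -0.0038] az -13.31
```

Emit:
drive_tool --pt "0 0 -1 0 0 0 0" --pt "0 0 -0.8 0 0 0 0" --pt "0 0 0 0 0 0 0"

```text
time: 13.92
tool_pos: [0.5252, 0.3132, 0.1665]
tcp_rot: [-2.938, -1.11, 0.001]
wrist_force: [1.1, -1.0, -2.4]
width: 0.226
grip_force: 68.6
```

```bash
python3 -c "
from h import *
go(.5254,.3133,.17,-37)
"
```

```text
t 13.92 pos [0.5252 0.3132 0.1665] ty -48.59 tilt [-6.e-04  3.e-04 -1.e+00] F [ 1.1 -1.  -2.4] T [-0.1  -0.22  0.06] w 0.226 g 68.6 q6 1.34
shift [ 0.0003  0.0001 -0.0035] az -11.59
```

The stop is confirmed, since the torque held at 0.95 N·m. It's relieved now, so I'll lift straight out, slowly at first.

Emit:
drive_tool --pt "0 0 0 0 0 -0.002 0" --pt "0 0 0 0 0 -0.003 0" --pt "0 0 0 0 0 -0.004 0" --pt "0 0 0 0 0 -0.006 0" --pt "0 0 0 0 0 -0.015 0" --pt "0 0 0 0 0 -0.03 0" --pt "0 0 0 0 0 -0.025 0" --pt "0 0 0 0 0 0 0"

```text
time: 14.58
tool_pos: [0.5282, 0.3152, 0.2591]
tcp_rot: [-2.937, -1.11, -0.017]
wrist_force: [0.8, 0.3, 0.2]
width: 0.221
grip_force: 68.8
```

Emit:
drive_tool --pt "0 0 -7 0 0 0 0" --pt "0 0 -7 0 0 0 0" --pt "0 0 -7 0 0 0 0" --pt "0 0 -7 0 0 0 0" --pt "0 0 -7 0 0 0 0" --pt "0 0 -5.8 0 0 0 0" --pt "0 0 0 0 0 0 0" --pt "0 0 0 0 0 0 0"

```text
time: 15.25
tool_pos: [0.525, 0.3132, 0.2512]
tcp_rot: [-2.369, -2.062, 0.001]
wrist_force: [-0.2, -0.2, -1.3]
width: 0.222
grip_force: 68.7
```

```bash
python3 -c "
from h import *
go(.5446,-.1129,.25,-7.86)
a=read_camera('side')
A=cv2.resize(a['color'][105:190,225:305,::-1],None,fx=7,fy=7,interpolation=2)
cv2.imwrite('pics/n.png',A)"
```

```text
t 15.25 pos [0.525  0.3132 0.2512] ty -7.93 tilt [-6.e-04 -0.e+00 -1.e+00] F [-0.2 -0.2 -1.3] T [-0.01  0.03 -0.  ] w 0.222 g 68.7 q6 0.64
shift [-0.4194  0.0782  0.0012] az -0.07
```

View pics/n.png

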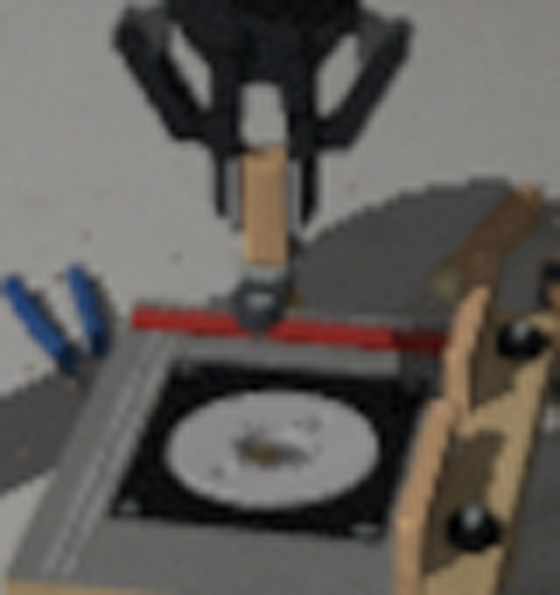

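The ring lies flush, with its holes now turned to crop (217,472) and (312,422). The spanner hangs straight. I'll carry it back over the block.

Emit:
drive_tool --pt "0 0 0 -0.03 0.0055 0 0" --pt "0 0 0 -0.038 0.0071 0 0" --pt "0 0 0 -0.038 0.0071 0 0" --pt "0 0 0 -0.038 0.0071 0 0" --pt "0 0 0 -0.038 0.0071 0 0" --pt "0 0 0 -0.038 0.0071 0 0" --pt "0 0 0 -0.038 0.0071 0 0" --pt "0 0 0 -0.038 0.0071 0 0"

```text
time: 15.97
tool_pos: [0.5397, 0.0108, 0.2516]
tcp_rot: [2.369, 2.063, 0.001]
wrist_force: [1.2, 0.4, -1.5]
width: 0.222
grip_force: 68.7
```

Emit:
drive_tool --pt "0 0 0 -0.038 0.0071 0 0" --pt "0 0 0 -0.038 0.0071 0 0" --pt "0 0 0 -0.034 0.0063 0 0" --pt "0 0 0 -0.0134 0.0025 0 0" --pt "0 0 0 0 0 0 0" --pt "0 0 0 0 0 0 0" --pt "0 0 0 0 0 0 0" --pt "0 0 0 0 0 0 0"

```text
time: 16.63
tool_pos: [0.5461, -0.1115, 0.2513]
tcp_rot: [-2.365, -2.067, -0.0]
wrist_force: [-0.7, 0.7, -1.2]
width: 0.223
grip_force: 68.7
```

```bash
python3 -c "
from h import *
go(.5446,-.1129,.075,-7.86)"
```

```text
t 16.63 pos [ 0.5461 -0.1115  0.2513] ty -7.71 tilt [-2.e-04  6.e-04 -1.e+00] F [-0.7  0.7 -1.2] T [ 0.    0.1  -0.02] w 0.223 g 68.7 q6 -0.11
shift [-0.0017 -0.0013  0.1763] az 0.15
```

Emit:
drive_tool --pt "0 0 0 -0.0017 -0.0013 0.02 0" --pt "0 0 0 0 0 0.035 0" --pt "0 0 0 0 0 0.035 0" --pt "0 0 0 0 0 0.035 0" --pt "0 0 0 0 0 0.03 0" --pt "0 0 0 0 0 0.02 0" --pt "0 0 0 0 0 0 0" --pt "0 0 0 0 0 0 0"

```text
time: 17.3
tool_pos: [0.5436, -0.1129, 0.0753]
tcp_rot: [-2.363, -2.066, 0.003]
wrist_force: [0.4, -0.2, -0.8]
width: 0.228
grip_force: 68.6
```

Emit:
drive_tool --pt "0 0 0 0 0 0 0" --pt "0 0 0 0 0 0 0" --pt "0 0 0 0 0 0 0"

```text
time: 17.55
tool_pos: [0.5466, -0.1146, 0.0788]
tcp_rot: [2.364, 2.064, 0.004]
wrist_force: [-0.7, -0.3, -1.8]
width: 0.222
grip_force: 68.6
```

```bash
python3 -c "
from h import *
go(.5446,-.1129,.0607,-7.86)"
```

```text
t 17.55 pos [ 0.5466 -0.1146  0.0788] ty -7.74 tilt [ 0.0042 -0.0011 -1.    ] F [-0.7 -0.3 -1.8] T [-0.02 -0.04 -0.02] w 0.222 g 68.6 q6 -0.12
shift [ 0.0014 -0.0023  0.0181] az 0.12
```

Emit:
drive_tool --pt "0 0 0 0 0 0 0" --pt "0 0 0 0 0 0 0" --pt "0 0 0 0 0 0 0" --pt "0 0 0 0 0 0 0" --pt "0 0 0 0 0 0 0"

```text
time: 17.97
tool_pos: [0.5446, -0.1145, 0.0765]
tcp_rot: [2.367, 2.066, 0.0]
wrist_force: [0.0, 0.3, -1.2]
width: 0.222
grip_force: 68.6
```

```bash
python3 -c "
from h import *
go(.5446,-.1129,.0607,-7.86)"
```

```text
t 17.97 pos [ 0.5446 -0.1145  0.0765] ty -7.77 tilt [ 0. -0. -1.] F [ 0.   0.3 -1.2] T [0.02 0.02 0.04] w 0.222 g 68.6 q6 -0.12
shift [ 0.0016 -0.0002  0.0158] az 0.09
```

Emit:
drive_tool --pt "0 0 0 0.0015 0 0.003 0" --pt "0 0 0 0 0 0.003 0" --pt "0 0 0 0 0 0.003 0" --pt "0 0 0 0 0 0.002 0" --pt "0 0 0 0 0 0 0" --pt "0 0 0 0 0 0 0"

```text
time: 18.47
tool_pos: [0.5445, -0.1128, 0.0649]
tcp_rot: [-2.366, -2.066, 0.001]
wrist_force: [-0.8, -1.3, -0.5]
width: 0.224
grip_force: 68.6
```

Emit:
drive_tool --pt "0 0 0 0 0 0.001 0" --pt "0 0 0 0 0 0.001 0" --pt "0 0 0 0 0 0.001 0" --pt "0 0 0 0 0 0.001 0" --pt "0 0 0 0 0 0 0"

```text
time: 18.88
tool_pos: [0.5447, -0.1129, 0.0612]
tcp_rot: [-2.367, -2.066, 0.0]
wrist_force: [-0.6, -0.1, -1.5]
width: 0.223
grip_force: 68.6
```

```bash
python3 -c "
from h import *
go(.5446,-.1129,.0607,-7.86)"
```

```text
t 18.88 pos [ 0.5447 -0.1129  0.0612] ty -7.76 tilt [-3.e-04  1.e-04 -1.e+00] F [-0.6 -0.1 -1.5] T [ 0.01 -0.02  0.  ] w 0.223 g 68.6 q6 -0.11
shift [-0.     -0.0001  0.0005] az 0.1
```

Emit:
drive_tool --pt "0 0 0 0 0 0.0006 0" --pt "0 0 0 0 0 0 0.25" --pt "0 0 0 0 0 0 0.35" --pt "0 0 0 0 0 0 0.5" --pt "0 0 0 0 0 0 0.6" --pt "0 0 0 0 0 0 0.6" --pt "0 0 0 0 0 0 0.6"

```text
time: 19.47
tool_pos: [0.5449, -0.1129, 0.0609]
tcp_rot: [2.367, 2.066, 0.0]
wrist_force: [-0.3, -0.3, 0.2]
width: 0.596
grip_force: 0.0
```

Emit:
drive_tool --pt "0 0 0 0 0 -0.01 0.6" --pt "0 0 0 0 0 -0.02 0.6" --pt "0 0 0 0 0 -0.03 0.6" --pt "0 0 0 0 0 -0.035 0.6" --pt "0 0 0 0 0 -0.035 0.6" --pt "0 0 0 0 0 -0.03 0.6" --pt "0 0 0 0 0 0 0.6"

```text
time: 20.05
tool_pos: [0.5494, -0.114, 0.2301]
tcp_rot: [2.358, 2.058, 0.013]
wrist_force: [1.3, -0.1, 0.2]
width: 0.601
grip_force: 0.0
```

Emit:
drive_tool --pt "0 0 0 -0.04 0 0 0.6" --pt "0 0 0 -0.04 0 0 0.6" --pt "0 0 0 -0.04 0 0 0.6" --pt "0 0 0 -0.04 0 0 0.6" --pt "0 0 0 0 0 0 0.6" --pt "0 0 0 0 0 0 0.6" --pt "0 0 0 0 0 0 0.6" --pt "0 0 0 0 0 0 0.6"

```text
time: 20.72
tool_pos: [0.5232, -0.2703, 0.2207]
tcp_rot: [-2.365, -2.066, -0.0]
wrist_force: [-0.4, 0.5, -0.2]
width: 0.599
grip_force: 0.0
```

```bash
python3 -c "
from h import *
go(.5446,-.1129,.0607,-7.86)
a=read_camera('side');b=read_camera('top')
A=cv2.resize(a['color'][130:330,215:335,::-1],None,fx=3,fy=3,interpolation=2)
B=cv2.resize(b['color'][160:300,160:430,::-1],None,fx=1.6,fy=1.6,interpolation=2)
B=np.pad(B,((0,600-B.shape[0]),(0,0),(0,0)))
cv2.imwrite('pics/z.png',np.hstack([A,B]))"
```

```text
t 20.72 pos [ 0.5232 -0.2703  0.2207] ty -7.72 tilt [-3.e-04  8.e-04 -1.e+00] F [-0.4  0.5 -0.2] T [-0.02  0.05  0.05] w 0.599 g 0.0 q6 -0.38
shift [1.587e-01 1.000e-04 1.601e-01] az 0.14
```

View pics/z.png

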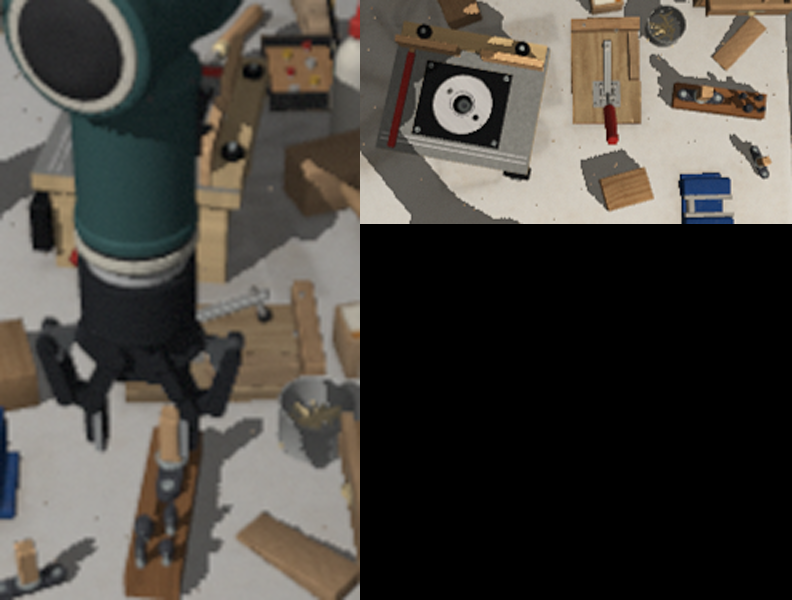

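The spanner stands upright and free in the groove, the ring is turned home, the bystanders haven't moved, and the arm is clear. Handing in.

```bash
python3 -c "
from h import *
print(workorder.finish_job())"
```

```text
the job is handed in; nothing more can be done
None
```

The job is handed in: the ring is turned clockwise to its stop and looks flush, and the larger spanner stands released and upright in the block's groove. The pencil, tin and wedge were not touched, and the run took about 21 s; the hand-in call gave no verdict.

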